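Refit the grinder's cone burr on its sprung splined drive hub

ROBOT

A 6-joint arm with a two-finger parallel gripper is mounted at the origin on the work surface. World frame = base frame: x ahead of the robot, y to its left, z up, the work surface at z = 0. Lengths are in m, angles in degrees, forces in N, time in s.
With the tool pointing down it reaches from about 0.25 to 0.8 m from the base axis. Payload 3.9 kg.
Tool frame: the origin (TCP) lies at the very end of the fingers, on their centre line; the grasp point (between the pads) lies 19 mm behind it; z points along the fingers, y is the line along which they close (so a half turn about z gives the same grasp; the last joint's range is limited). The gripper opens to 85 mm and grips with 20 to 120 N. Pads are 22 mm wide; open, the fingers measure 114 mm over their backs; the gripper's body (76 mm by 85 mm) begins 54 mm behind the grasp point. The pads swing forward as they close: fully open they stand 13 mm farther back than shut.
Start: joints at [67.093, 14.897, -7.913, 67.191, 0, 90], TCP at [0.204, 0.484, 0.231] pointing down, gripper open.
Joint ranges: [-159.42, 159.42], [-47.68, 98.78], [-73.54, 78.23], [-108.79, 121.32], [-90, 84.71], [-180, 180]. Speed limits (degrees/s): [147.25, 147.25, 180, 180, 180, 180].

INTERFACE

Orientations are given as a 3x3 rotation matrix whose columns are the frame's x, y, z axes.
In Python, from workcell import manip gives the robot as it stands.
- The arm moves only by the tool arm_command, never from a script. Its argument "steps" is a list of rows, each a list of 7 numbers: the shift along the tool's x, y, z in m, then the turn, a rotation vector about the tool's x, y, z in degrees, then the finger opening in m, from 0 to 0.0854. A call has 1 to 10 rows; each row is the pose to reach, as a shift and turn from the pose commanded when the call began, along the tool's axes at that moment; what a row does not reach only later rows make up. A row lasts 1/8 s, in which the tool goes at most 62.5 mm and 10.7 degrees, less where a joint would pass 70% of its speed; a pose out of reach is approached as far as the arm can. A call with a gripper value outside its range is refused whole. The fingers move at their own pace and stop on an object; "grip_force" is the grip in N (left out, the last holds). Time passes only in rows, so rows that repeat a pose let the fingers close. It gives the time, the measured TCP pose, the force, the opening and the grip force at its end, in the units of the state.
- manip.get_state(): the state, without advancing time (a new reading comes with each control period).
- manip.camera(name): name is "scene" or "top"; returns the picture (480x640x3 uint8, red, green, blue); there is no depth.
- manip.camera_info(name): a dict with "camera_matrix" (3x3 intrinsics, pixels), "k1" (the pictures are not rectified: a ray, as slopes to the right and down, at radius r is drawn at 1 + k1 r^2 times it, then the intrinsics apply), "R" (3x3) and "t" (3): a world point X has camera coordinates R X + t. Camera axes: x right, y down, z forward; pixel columns grow to the right and rows downward; lengths in m; the calibration is good to about 2 mm. A picture is of the moment at which its call begins. camera_info takes no time and is no camera call.
- manip.sign_off(): hands the job in; it is judged then, once.
The state is a dict: "clock": time; "joint_pos": joint angles; "qvel": joint speeds; "effort": joint torques, N m; "tcp_pos": TCP position; "tool_rot": TCP orientation; "ft_force": force on the tool from outside, world axes, zero at the start; "moment": the same for the moment, N m; "width": opening from 0.0 (shut) to 1.0 (fully open); "finger_force": force on a finger pad.
Only numpy, scipy, OpenCV 4.12 (cv2) and the standard library are available. Lean on these libraries where they do the work, as an engineer would, in place of code of your own. Each camera call takes 0.05 s, during which the arm holds its last target. There are 200 camera calls.

TASK

The sample grinder has been cleaned: take the smaller of the two cone burrs out of the wooden stand by its wing, turn it until the splines of its stem mesh with the slots of the grinder's drive hub, slide it home until its collar sits on the hub, and press on so that the sprung hub sinks by about a centimetre. Finish while still holding the burr pressed down like that, so that a colleague can fit the lock screw. Leave the larger burr in the stand, and do not disturb the other things on the table.

Things in the scene. Friction and masses are not known exactly. Their poses are not given: they have to be found in the camera images.
- burr_wing (a point): Centre of the lifting wing of the smaller steel cone burr (about 0.22 kg, loose, upright in a hole of the stand, stem down). The wing is an upright flat bar on its top, 36 mm long (x axis), 10 mm thick (y axis), 30 mm high (z up), to be pinched across its thickness. Below it the dark cone, 20 mm high, radius 11 mm at the top (15 mm below this point), 21 mm at the bottom.
- burr_seat (a point): Centre of the underside of the smaller burr's collar (50 mm diameter, 8 mm thick), 43 mm below the wing's centre. Under it the 30 mm stem: four splines (a cross) 22 mm long, 8.5 mm thick, reaching 16 mm from the axis, along the wing's x and y axes, so that it fits at any quarter turn; then a tapered nose 8 mm long, 14 mm thick at its top.
- big_burr_wing (a point): Centre of the wing of the larger cone burr, which stays in the other hole of the stand: the same wing (36 x 10 x 30 mm) and stem, but a collar of 66 mm diameter and a cone 30 mm high; this point is 53 mm above its collar's underside. Which hole holds which burr varies.
- stand_top (a point): Centre of the top face of the wooden stand, a fixed block 90 mm (x) by 200 mm (y) by 45 mm high, with two square holes 37 mm wide, 50 mm either side of this point along y. The burrs' collars rest on this face; their stems hang in the holes, turned any way.
- hub_top (a point): Centre of the top face of the grinder's steel drive hub (44 mm across), on its axis, z up; sinks with the hub. Its cross-shaped opening, 45 mm deep, has four slots 12 mm wide reaching 17.5 mm from the axis along this point's x and y axes. The hub stands at any angle and turns only stiffly (1 N m): turn the burr instead. Burr home: collar underside on this face.
- ring (a point): Centre of the aluminium ring (104 mm outer diameter) around the hub, at its top, 105 mm above the table; the hub's face at rest is 15 mm above it. The ring lies on the fixed grey grinder housing, 170 x 170 mm, 100 mm high. On its +y side is the dark motor housing, 126 mm high, its inner face 85 mm from the hub axis.
- plunger (a joint): How far the sprung hub is pressed down, m: 0 at rest at the top, 0.014 at its lower stop. It takes about 8 N down on the hub to start, burr's weight included, and 0.8 N more per mm; it comes back up when released.
- bowl_a: White cupping bowl, 96 mm across, 62 mm high, a bystander beyond the task's things; origin under its centre.
- bowl_b: White cupping bowl, 96 mm across, 62 mm high, a bystander between stand and grinder, nearer the robot; origin under its centre.
- tumbler: Glass tumbler, 68 mm across, 90 mm high, a bystander; origin under its centre.
- brush: Cleaning brush, 150 mm long, lying in front of the stand along its long side, a bystander; its length is its x axis.
- tamper: Aluminium coffee tamper standing on its flat base, 58 mm across, 80 mm high, a bystander in front of the grinder; origin under its centre.
- tin: Plain steel tin, 74 mm across, 75 mm high, a bystander beyond the stand; origin under its centre.
There are look-alikes about, which are no part of the job. What is shaped like the part that bears burr_wing but purple or red is not meant. What is shaped like the part that bears big_burr_wing but red is not meant.

How it is judged (in metres and radians):
On the way, in this order (a step that is already met when the one before it is completed fails the run):
1. the smaller burr is lifted out of the stand (z of burr_wing in the frame of stand_top above 0.075 m), for 0.1 s.
2. the splines are in mesh and the burr's collar is down on the hub (z of burr_wing in the frame of hub_top below 0.0455 m and horizontal distance between burr_wing and hub_top below 0.005 m and angle between burr_wing's own z axis and vertical below 0.1 rad), for 0.2 s.
At the end, for the whole second after the job is handed in: The smaller burr is fully home on the hub (wing centre less than 45.5 mm above the hub's face, within 5 mm of its axis, upright within 0.1 rad), the fingers hold it down with the hub at least 6 mm below its rest height, and the larger burr is in the stand (all of step 2 and value of joint plunger above 0.006 m and contact force between the fingers and burr above 4 N and z of big_burr_wing in the frame of stand_top below 0.06 m); the arm keeps its last pose, push and grip.
It fails at once if the larger burr is moved by more than 30 mm (distance of big_burr_wing from where it was at the start of the episode above 0.03 m).
It fails at once if a bowl, the tumbler, the brush, the tamper or the tin is moved by more than 30 mm (distance of any of bowl_a, bowl_b, tumbler, brush, tamper, tin from where it was at the start of the episode above 0.03 m).
It also fails if it takes over 64 s, if anything falls off the work surface, if the arm or the gripper's body presses on something with over 40 N, if the wrist force passes 120 N, or if a joint passes its speed limit or range.

## Working session

There is one attempt and no reset: what is moved stays moved. The work goes in short steps, Python scripts to look and compute and a tool call to move; the robot and the scene stay as the last step left them, time stands still between calls to the robot, and variables do not carry over. Pictures are saved under pics/ and viewed, at most 10 in all, crops included, and the job is handed in when it is done.

Besides the shell and the picture viewer there is one more tool, called by a JSON object that holds its "fn" and its "kwargs", one argument or row to a line. arm_command: Moves the arm, as the interface text tells. Its arguments: {"type":"object","properties":{"steps":{"type":"array"},"grip_force":{"type":"number"}},"required":["steps"]}

```bash
mkdir -p pics; cat > h.py <<'E'
import numpy as np, cv2
from workcell import manip
def snap(n,f):
    im=manip.camera(n); cv2.imwrite('pics/'+f+'.png',im[:,:,::-1]); return im
def info(n):
    c=manip.camera_info(n); return [np.array(c[k],float) for k in('camera_matrix','k1','R','t')]
def ray(n,u,v):
    K,k,R,t=info(n)
    p=cv2.undistortPoints(np.array([[[u,v]]],float),K,np.array([float(k),0,0,0]))[0,0]
    return -R.T@t, R.T@np.array([p[0],p[1],1])
def plane(n,u,v,z):
    o,d=ray(n,u,v); return o+d*(z-o[2])/d[2]
def tri(a,b):
    o1,d1=ray(*a);o2,d2=ray(*b)
    s=np.linalg.lstsq(np.c_[d1,-d2],o2-o1,rcond=None)[0]
    p,q=o1+s[0]*d1,o2+s[1]*d2
    return (p+q)/2,np.linalg.norm(p-q)
def proj(n,X):
    K,k,R,t=info(n)
    return cv2.projectPoints(np.array(X,float).reshape(-1,1,3),cv2.Rodrigues(R)[0],t,K,np.array([float(k),0,0,0]))[0][:,0]
E
python3 - <<'E'
from h import *
snap('scene','s0');snap('top','t0')
for n in('scene','top'):
    i=info(n);print(n,[x.round(3).tolist() for x in i], (-i[2].T@i[3]).round(3))
s=manip.get_state();print(s['clock'],s['tcp_pos'],np.round(s['tool_rot'],3))
E
```

```text
scene [[[540.327, 0.0, 323.648], [0.0, 540.327, 248.979], [0.0, 0.0, 1.0]], -0.151, [[0.408, 0.913, -0.017], [0.572, -0.271, -0.774], [-0.711, 0.306, -0.633]], [-0.176, -0.244, 1.621]] [ 1.364 -0.401  0.834]
top [[[517.767, 0.0, 321.89], [0.0, 517.767, 232.182], [0.0, 0.0, 1.0]], -0.141, [[0.006, -1.0, -0.023], [-0.997, -0.004, -0.08], [0.079, 0.023, -0.997]], [-0.021, 0.568, 1.033]] [ 0.484 -0.042  1.074]
0.1 [0.20410062 0.48301934 0.23053626] [[-0.921  0.389 -0.001]
 [ 0.389  0.921 -0.002]
 [ 0.    -0.002 -1.   ]]
```

View pics/s0.png

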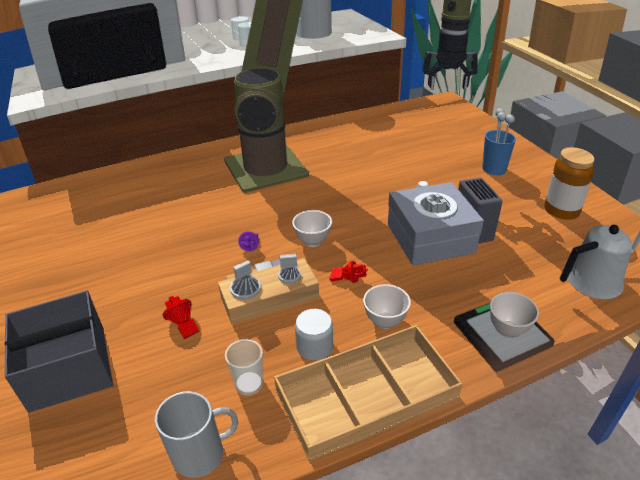

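View pics/t0.png

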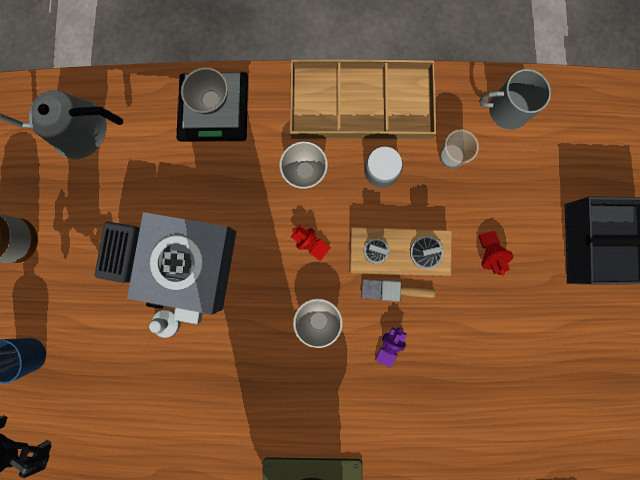

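Candidates for the smaller burr are:
- the steel burr in the stand's left hole, top (376,250) / scene (289,270), with the smaller cone and collar
- the steel burr in the other hole, top (427,252) / scene (245,285), which is larger
- the red ones at top (310,241) and (495,254)
- the purple one at top (392,345)

I choose the first, and check it in one crop of both views that also shows the hub.

```bash
python3 - <<'E'
import cv2,numpy as np
t=cv2.imread('pics/t0.png');s=cv2.imread('pics/s0.png')
f=lambda im,x,y,w,h,k:cv2.resize(im[y:y+h,x:x+w],None,fx=k,fy=k,interpolation=cv2.INTER_CUBIC)
a=np.hstack([f(t,345,225,110,55,4),f(t,140,228,70,55,4)][:2])
b=np.hstack([f(s,215,245,110,60,4),f(s,400,180,70,60,4)])
cv2.imwrite('pics/c1.png',np.vstack([a,b]))
E
```

```text
(no output)
```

View pics/c1.png

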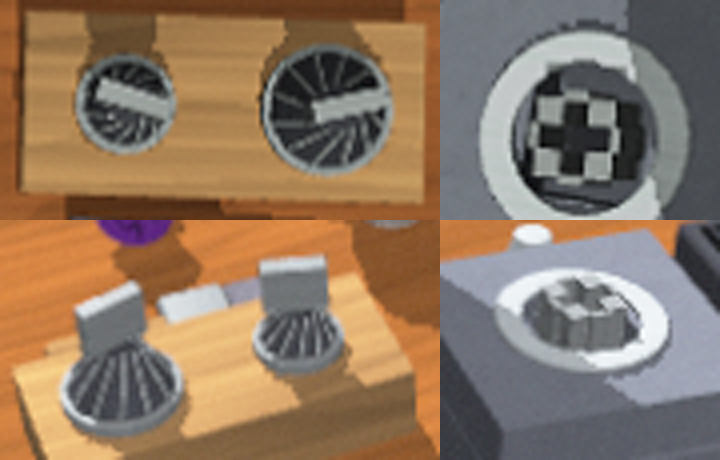

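The crop confirms it. The left burr, top (378,249) and scene (288,256), is the smaller steel one, and the hub's black cross is centred near top (174,262). Next I measure with masks.

```bash
cat > m.py <<'E'
from h import *
def blob(im,x,y,w,h,lo,hi,k=8,op=0,near=None):
    """largest low-saturation blob with value in lo..hi; returns contour in picture pixels"""
    c=cv2.resize(im[y:y+h,x:x+w],None,fx=k,fy=k,interpolation=cv2.INTER_CUBIC)
    hsv=cv2.cvtColor(c,cv2.COLOR_RGB2HSV)
    m=((hsv[...,1]<60)&(hsv[...,2]>=lo)&(hsv[...,2]<=hi)).astype(np.uint8)
    if op: m=cv2.morphologyEx(m,cv2.MORPH_OPEN,np.ones((op,op),np.uint8))
    cs=cv2.findContours(m,cv2.RETR_EXTERNAL,cv2.CHAIN_APPROX_NONE)[0]
    cs=sorted(cs,key=cv2.contourArea)[::-1][:6]
    return [((q.reshape(-1,2)+.5)/k-.5+[x,y]).astype(np.float32) for q in cs]
def show(cs):
    for q in cs:
        r=cv2.minAreaRect(q);print(np.round(r[0],2),np.round(r[1],2),round(r[2],1),'area',cv2.contourArea(q),cv2.boxPoints(r).round(1).tolist())
E
python3 - <<'E'
from m import *
t=cv2.imread('pics/t0.png')[:,:,::-1].copy();s=cv2.imread('pics/s0.png')[:,:,::-1].copy()
print('top V');print(t[240:262,364:392].max(2))
print('scene V');print(s[250:285,276:304].max(2))
print('hub');print(t[248:278,158:192].max(2))
E
```

```text
top V
[[183 172 133 109 113 107 105 103 100  81  77  73  72  69  86  86  92 106
  110 115 109 115 156 180 181 182 181 182]
 [168 131  96  82  92 103 102  76  59  52  45  33  23  26  47  58  50  81
  101 104  90 105 109 168 180 179 178 177]
 [137 109  99  83  97  99  68  35  25  58  50  30  27  46  62  35  21  30
   57  86 103 116 114 168 179 174 174 175]
 [138 107 133 125  80  74  48  22  24  70  51  28  49  65  40  29  33  44
   36  52  77 141 126 153 174 181 178 177]
 [144 106 145 125  54  48  96 102  63  69  46  23  65  48  33  48  47  59
   58  52  45  95 135 120 171 182 180 181]
 [143 131 122  70  33  25 155 180 137 116 106  69  41  37  37  63  48  34
   26  22  17  79 157 140 177 186 186 183]
 [144 150 114  42  24  64 148 168 168 172 175 141 112 106  75  45  38  48
   40  35  32  40 133 164 174 190 192 191]
 [151 148  93  45  27 118 160 166 166 165 164 164 174 176 140 111 106  86
   51  38  39  54  87 143 142 183 187 190]
 [147 160 107  65  35 149 172 166 163 161 164 166 163 165 167 173 176 139
  109  98  68  80  76 121 155 182 184 182]
 [149 164  87  40  51 133 155 150 163 168
[... 5080 characters left out ...]
26 114 112 113 136 152 153 218 220]
 [233 236 238 239 221 146 110 110 122 137 129 128 127 127 128 131 126 118
  118 110 118 134 138 147 144 146 204 212]
 [239 242 240 241 240 178 143 121 112 113 114 115 114 114 117 116 117 118
  114 126 135 142 144 138 137 177 206 207]
 [240 241 240 238 236 220 214 162 130 123 124 128 127 123 128 123 127 133
  131 140 141 140 138 136 136 168 174 176]
 [237 237 235 234 233 233 234 183 151 148 147 153 142 140 139 136 144 142
  140 139 139 135 138 138 140 142 142 147]]
hub
[[200 199 201 ... 129 139 139]
 [200 201 200 ... 101 129 141]
 [200 200 201 ...  86 105 137]
 ...
 [196 199 201 ... 134 192 202]
 [198 199 199 ... 193 202 200]
 [199 198 199 ... 202 199 201]]
```

```bash
python3 - <<'E'
from m import *
t=cv2.imread('pics/t0.png')[:,:,::-1].copy();s=cv2.imread('pics/s0.png')[:,:,::-1].copy()
np.set_printoptions(linewidth=250,threshold=100000)
print(t[249:276,160:190].max(2));print(s[188:216,418:456].max(2))
P,e=tri(('top',378.3,249.5),('scene',288,255.9));print('wing top',P,e)
a=plane('top',369.2,246.5,.103);b=plane('top',387.4,252.4,.103);d=b-a;print('wing ctr',(a+b)/2,'len',np.linalg.norm(d),'ang',np.degrees(np.arctan2(d[1],d[0])))
for z in(.105,.12):print('hub',plane('top',173.6,261.7,z),proj('scene',plane('top',173.6,261.7,z)))
print(proj('top',[[.45,.3,.12]]))
E
```

```text
[[200 202 189 134  50  31  33  38  33  29 102  94  80  80  82  77  83  84  85  86  82  84  83  84  87  82  83  87  87 101]
 [201 196 157  88  24  33  35  35  32  31  93 111 112 112 112 103 104  71  75  76  85  86  83  87  84  84  83  84  81  86]
 [198 169 129  79  42  49  34  32  33  34  59 130 149 146 149 144 149  64  46  47  59  62  64  72  78  86  85  82  85  84]
 [181 125 117  68  88 130 119 122 122 131 136 139 138 145 150 153 166 101  75  73  65  53  42  51  64  81  87  87  87  87]
 [148 121 114  46 109 164 153 157 159 162 148  98  80  89  94  93 102 117 139 136 130 120 120 120  39  58  61  61  68  70]
 [125 130 110  28 102 154 152 154 155 157 128  56  31  35  33  27  20 120 159 154 154 153 153 157  18  31  30  32  37  44]
 [123 127  93  22  99 157 155 155 155 159 121  52  33  39  40  32  25 148 156 155 156 153 156 159  24  34  39  34  32  36]
 [131 123  87  26 102 157 157 155 154 157 106  41  35  39  36  31  24 162 157 155 152 156 158 165  31  32  35  34  32  38]
 [128 119  70  40 113 162 159 158 156 158  95  35  36  41  34  31  24 161 157 154 157 157 161 163  28  31  35  37  3
[... 6194 characters left out ...]
 245 243 244 245 244 242 243 244 239 239 202 159 110 132]
 [121 124 122 121 134 148 163 178 180 181 183 185 181 182 182 182 184 178 226 242 244 244 244 244 243 244 244 244 244 244 240 237 205 189 145 115 123 141]
 [123 124 120 124 122 115 128 148 162 170 181 181 180 184 185 183 182 182 181 225 234 242 243 245 244 242 239 238 233 232 202 163 145 112 123 123 141 181]]
wing top [ 0.52989593 -0.12510727  0.10156856] 0.0012011356735506607
wing ctr [ 0.52970643 -0.1255468   0.103     ] len 0.035858136646094364 ang -107.7575093412849
hub [0.50396907 0.26259433 0.105     ] [[435.91778113 203.70140933]]
hub [0.503666   0.25787459 0.12      ] [[434.86768644 198.87201982]]
[[151.31262365 290.01442716]]
```

```bash
cat >> h.py <<'E'
def yaw_R(yaw):   # tool down, tool y at world angle yaw (deg)
    a=np.radians(yaw);y=np.array([np.cos(a),np.sin(a),0]);z=np.array([0,0,-1.]);return np.c_[np.cross(y,z),y,z]
def goto(p,yaw,R0=None,p0=None):
    s=manip.get_state();R0=np.array(s['tool_rot']) if R0 is None else R0;p0=np.array(s['tcp_pos']) if p0 is None else p0
    return np.round(R0.T@(np.array(p)-p0),4), np.round(np.degrees(cv2.Rodrigues(R0.T@yaw_R(yaw))[0].ravel()),2)
E
python3 - <<'E'
from h import *
P,e=tri(('top',172.95,262.0),('scene',435.6,198.9));print('hub',P,e)
c=plane('top',172.95,262,.12)
for (u1,v1,u2,v2) in((166.5,261.65,179.5,262.37),(173.53,254,172.35,270)):
    d=plane('top',u2,v2,.12)-plane('top',u1,v1,.12);print('ang',np.degrees(np.arctan2(d[1],d[0])))
print(c)
# stand & ring heights from two views are implied by wing top/hub; collar edges check
print(goto([.53,-.125,.25],-17.8))
E
```

```text
hub [0.50329117 0.25982283 0.11902672] 0.0008372602002462979
ang -92.47180887388416
ang 177.04071665937101
[0.50309066 0.25911853 0.12      ]
(array([-0.5369, -0.4333, -0.0187]), array([-8.000e-02,  8.000e-02,  8.489e+01]))
```

{"fn": "arm_command", "kwargs": {
  "steps": [
    [-0.054,-0.043,-0.019,0,0,8.5,0.05],
    [-0.107,-0.087,-0.019,0,0,17,0.05],
    [-0.161,-0.13,-0.019,0,0,25.5,0.05],
    [-0.215,-0.173,-0.019,0,0,34,0.05],
    [-0.268,-0.217,-0.019,0,0,42.5,0.05],
    [-0.322,-0.26,-0.019,0,0,51,0.05],
    [-0.376,-0.303,-0.019,0,0,59.5,0.05],
    [-0.43,-0.347,-0.019,0,0,68,0.05],
    [-0.483,-0.39,-0.019,0,0,76.5,0.05],
    [-0.537,-0.433,-0.019,0,0,85,0.05]
  ],
  "grip_force": 60
}}

```text
clock: 1.35
tcp_pos: [0.499, -0.0672, 0.25]
tool_rot: [[0.313, 0.95, -0.0], [0.95, -0.313, 0.0], [0.0, -0.0, -1.0]]
ft_force: [1.2, -0.2, 0.4]
width: 0.588
finger_force: 0.0
```

{"fn": "arm_command", "kwargs": {
  "steps": [
    [0,0,0,0,0,0,0.05],
    [0,0,0,0,0,0,0.05]
  ]
}}

```text
clock: 1.6
tcp_pos: [0.4979, -0.0651, 0.2497]
tool_rot: [[0.308, 0.952, -0.002], [0.952, -0.308, 0.001], [0.0, -0.002, -1.0]]
ft_force: [-0.7, 0.2, -0.6]
width: 0.588
finger_force: 0.0
```

```bash
python3 - <<'E'
from h import *
s=manip.get_state();print(s['clock'],s['tcp_pos'],s['joint_pos'],s['width'],s['ft_force'])
print(goto([.5297,-.1255,.13],-17.76),goto([.5297,-.1255,.079],-17.76))
E
```

```text
1.6 [ 0.49790053 -0.06514852  0.249675  ] [-7.47259328e+00  1.23174691e+01 -8.63104078e+00  6.91655455e+01
  2.82012184e-02  1.00443728e+02] 0.588047793012414 [-0.68582602  0.18000938 -0.62700009]
(array([-0.0477,  0.0491,  0.1196]), array([-0.12, -0.01, -0.16])) (array([-0.0477,  0.0492,  0.1706]), array([-0.12, -0.01, -0.16]))
```

{"fn": "arm_command", "kwargs": {
  "steps": [
    [-0.024,0.024,0.01,0,0,0,0.05],
    [-0.048,0.049,0.05,0,0,0,0.05],
    [-0.048,0.049,0.09,0,0,0,0.05],
    [-0.048,0.049,0.12,0,0,0,0.05],
    [-0.048,0.049,0.12,0,0,0,0.05],
    [-0.048,0.049,0.12,0,0,0,0.05]
  ]
}}

```text
clock: 2.35
tcp_pos: [0.531, -0.125, 0.1316]
tool_rot: [[0.306, 0.952, 0.001], [0.952, -0.306, -0.0], [0.0, 0.001, -1.0]]
ft_force: [-0.4, -0.2, 1.1]
width: 0.586
finger_force: 0.0
```

```bash
python3 - <<'E'
from h import *
s=manip.get_state();print(s['clock'],s['tcp_pos'])
print(goto([.5297,-.1255,.079],-17.76))
im=snap('scene','s1');cv2.imwrite('pics/s1c.png',cv2.resize(im[180:310,210:350,::-1],None,fx=4,fy=4))
E
```

```text
2.35 [ 0.53099205 -0.12499636  0.1316088 ]
(array([-0.0009, -0.0012,  0.0526]), array([ 0.08, -0.01, -0.04]))
```

View pics/s1c.png

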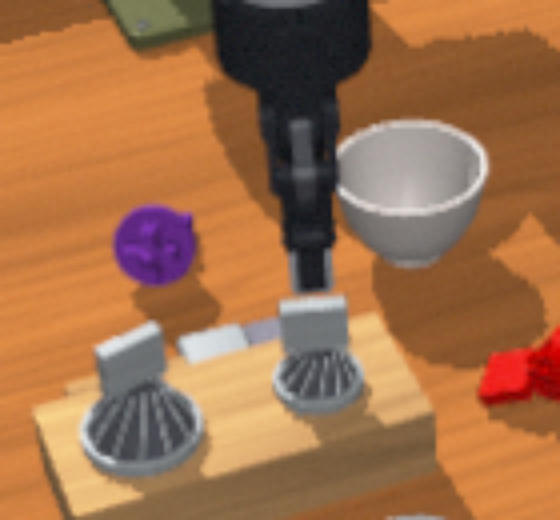

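The gripper stands centred above the small burr's wing: the fingers are at crop x≈312 and the wing at x≈315. I descend and grip.

{"fn": "arm_command", "kwargs": {
  "steps": [
    [0,-0.001,0.02,0,0,0,0.05],
    [0,-0.001,0.04,0,0,0,0.05],
    [0,-0.001,0.052,0,0,0,0.05],
    [0,-0.001,0.052,0,0,0,0.05],
    [0,-0.001,0.052,0,0,0,0.0],
    [0,-0.001,0.052,0,0,0,0.0],
    [0,-0.001,0.052,0,0,0,0.0],
    [0,-0.001,0.052,0,0,0,0.0],
    [0,-0.001,0.052,0,0,0,0.0]
  ],
  "grip_force": 80
}}

```text
clock: 3.52
tcp_pos: [0.5303, -0.1258, 0.0791]
tool_rot: [[0.308, 0.952, 0.002], [0.952, -0.308, -0.0], [0.0, 0.002, -1.0]]
ft_force: [-0.4, -0.3, 5.8]
width: 0.101
finger_force: 78.9
```

{"fn": "arm_command", "kwargs": {
  "steps": [
    [0,0,0,0,0,0,0],
    [0,0,0,0,0,0,0]
  ]
}}

```text
clock: 3.78
tcp_pos: [0.5303, -0.1259, 0.0791]
tool_rot: [[0.307, 0.952, 0.002], [0.952, -0.307, -0.0], [0.0, 0.002, -1.0]]
ft_force: [1.3, 0.3, 6.0]
width: 0.1
finger_force: 78.9
```

{"fn": "arm_command", "kwargs": {
  "steps": [
    [0,0,-0.015,0,0,0,0],
    [0,0,-0.04,0,0,0,0],
    [0,0,-0.075,0,0,0,0],
    [0,0,-0.11,0,0,0,0],
    [0,0,-0.141,0,0,0,0],
    [0,0,-0.141,0,0,0,0],
    [0,0,-0.141,0,0,0,0]
  ]
}}

```text
clock: 4.65
tcp_pos: [0.5286, -0.1255, 0.2183]
tool_rot: [[0.308, 0.952, -0.002], [0.952, -0.308, 0.0], [-0.0, -0.002, -1.0]]
ft_force: [0.3, -0.1, -2.1]
width: 0.1
finger_force: 78.6
```

```bash
python3 - <<'E'
from h import *
print(goto([.503,.259,.22],-2.7))
E
```

```text
(array([ 0.358 , -0.1426, -0.0014]), array([ -0.12,  -0.  , -15.21]))
```

{"fn": "arm_command", "kwargs": {
  "steps": [
    [0.036,-0.014,-0.001,0,0,-1.5,0],
    [0.075,-0.03,-0.001,0,0,-3,0],
    [0.12,-0.048,-0.001,0,0,-5,0],
    [0.165,-0.066,-0.001,0,0,-7,0],
    [0.21,-0.084,-0.001,0,0,-9,0],
    [0.255,-0.102,-0.001,0,0,-11,0],
    [0.3,-0.12,-0.001,0,0,-13,0],
    [0.335,-0.134,-0.001,0,0,-14.5,0],
    [0.358,-0.143,-0.001,0,0,-15.2,0],
    [0.358,-0.143,-0.001,0,0,-15.2,0]
  ]
}}

```text
clock: 5.9
tcp_pos: [0.5022, 0.26, 0.2181]
tool_rot: [[0.044, 0.999, -0.003], [0.999, -0.044, -0.002], [-0.002, -0.003, -1.0]]
ft_force: [0.1, -0.7, -2.7]
width: 0.098
finger_force: 78.5
```

{"fn": "arm_command", "kwargs": {
  "steps": [
    [0,0,0,0,0,0,0],
    [0,0,0,0,0,0,0],
    [0,0,0,0,0,0,0]
  ]
}}

```text
clock: 6.28
tcp_pos: [0.5036, 0.2581, 0.2203]
tool_rot: [[0.049, 0.999, -0.0], [0.999, -0.049, -0.0], [-0.0, -0.0, -1.0]]
ft_force: [0.2, 0.5, -2.0]
width: 0.099
finger_force: 78.5
```

```bash
python3 - <<'E'
from h import *
print(manip.get_state()['tcp_pos'],goto([.5031,.2591,.19],-2.7))
im=snap('scene','s2');a=cv2.resize(im[110:250,385:485,::-1],None,fx=4,fy=4,interpolation=cv2.INTER_CUBIC)
im=snap('top','t2');b=cv2.resize(im[195:335,120:215,::-1],None,fx=4,fy=4,interpolation=cv2.INTER_CUBIC)
cv2.imwrite('pics/c2.png',np.hstack([a,b]))
E
```

```text
[0.50356172 0.25806424 0.22027848] (array([ 0.001 , -0.0005,  0.0303]), array([-0.01,  0.01, -0.08]))
```

View pics/c2.png

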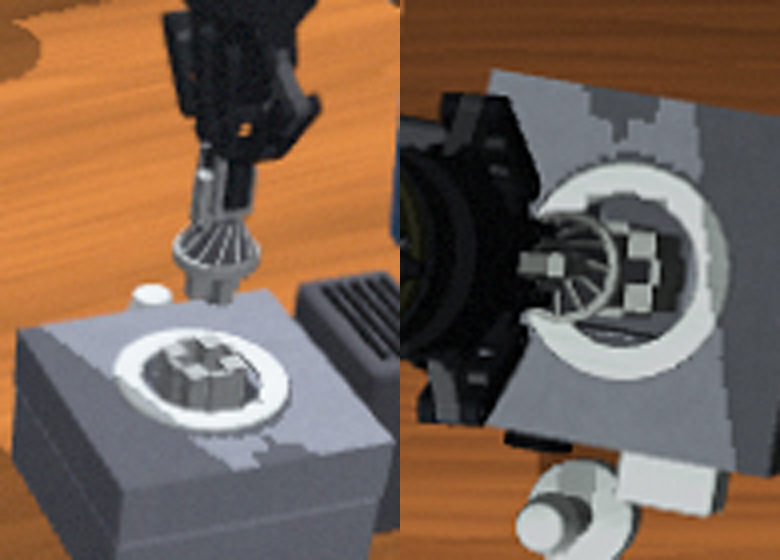

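Left: the burr hangs upright above the hub, with its collar at crop x 173–260 (scene column ≈439). Right: the burr is level with the hub's axis. I check the collar's position against the model.

```bash
python3 - <<'E'
from h import *
p=manip.get_state()['tcp_pos'];R=np.array(manip.get_state()['tool_rot'])
th=np.linspace(0,2*np.pi,73);c=np.c_[.025*np.cos(th),.025*np.sin(th),0*th]+[p[0],p[1],p[2]+.009-.035]
q=proj('scene',c);print('scene collar l/r',q[:,0].min(),q[:,0].max());q=proj('top',c);print('top: rows',q[:,1].min(),q[:,1].max(),'right',q[:,0].max())
for f,sl in(('s2',(slice(165,182),slice(420,456))),('t2',(slice(236,282),slice(258-120+0,180)))):
    im=cv2.imread(f'pics/{f}.png');im=im[sl] if f=='s2' else im[240:284:1,250-100:282-100]
    np.set_printoptions(linewidth=250,threshold=10**6);print(im.max(2))
E
```

```text
scene collar l/r 427.5202160930907 449.50718822105813
top: rows 246.29691413290698 275.1295189490412 right 174.2544711202847
[[214 217 218 219 219 222 218 215 213 218 217 219 193  79 115 133 111 117  89  97  97  84  77  81 103 119 171 206 205 209 205 202 200 200 202 198]
 [218 217 220 215 219 216 216 215 216 217 213 214 147 105  86  99 120 108  72  87 103  86 111  92 115 105 166 203 202 201 200 200 195 198 197 197]
 [217 215 217 216 218 216 215 214 213 213 210 156 101 101  57  80 111  85  77 125  92  91 149  91 124 104 150 191 200 199 198 198 199 197 196 196]
 [214 216 216 216 215 212 210 210 211 207 156 111  87  82 100 103  81  70 103 112  77  98 140  88 120  99 143 165 197 198 197 195 195 193 193 192]
 [217 216 212 212 212 210 212 208 209 199 144  93  80 117 131  82  67  77 121  83  84 117 107  94 133  86 126 135 188 193 192 192 195 192 191 193]
 [213 212 216 211 212 212 212 213 206 174 117  85 116 130  95  69  59 133  89  78  85 152  82  96 152  80 102 121 168 194 192 192 192 195 193 193]
 [212 213 209 212 213 213 212 212 184 192 112 101 133 101  71  70  97 121  73  78  91 132  81
[... 6589 characters left out ...]
115 137 117 103  86  57  52  37  36  37  48]
 [ 18   7  78 124 130 160 203 204 200 200 198 198 199 200 203 205 189 123  67  81  81  82  86  83  86  85 123 134  91  66  64  52]
 [ 26  14  85 128 131 126 199 206 205 205 202 202 202 203 199 202 203 194 140  92  80  74  79  80  80  79  85  85  80  76  75  88]
 [  8  36 115 133 131 129 144 200 206 205 204 202 202 201 202 204 200 206 207 206 188 161 124  92  94  93  90 114 123 134 185 205]
 [  0  80 129 135 133 131 124 141 196 205 204 204 203 204 203 204 203 203 203 204 205 206 208 212 209 206 204 205 206 204 206 206]
 [ 11 105 135 136 132 132 129 126 112 195 204 205 204 203 203 203 203 205 205 203 203 204 203 207 206 204 203 205 204 205 204 204]]
```

The collar matches the prediction within half a pixel in both views. I lower gently and watch the force.

{"fn": "arm_command", "kwargs": {
  "steps": [
    [0.001,0,0.015,0,0,0,0],
    [0.001,0,0.03,0,0,0,0],
    [0.001,0,0.036,0,0,0,0],
    [0.001,0,0.04,0,0,0,0],
    [0.001,0,0.043,0,0,0,0],
    [0.001,0,0.046,0,0,0,0],
    [0.001,0,0.048,0,0,0,0],
    [0.001,0,0.05,0,0,0,0],
    [0.001,0,0.05,0,0,0,0]
  ],
  "grip_force": 110
}}

```text
clock: 7.5
tcp_pos: [0.5035, 0.2599, 0.1702]
tool_rot: [[0.047, 0.999, -0.0], [0.999, -0.047, -0.0], [-0.0, -0.0, -1.0]]
ft_force: [-0.2, 0.2, -2.1]
width: 0.09
finger_force: 110.1
```

No contact force with the splines about 6 mm in, so they are in mesh. I continue home and press.

{"fn": "arm_command", "kwargs": {
  "steps": [
    [0,0,0.003,0,0,0,0],
    [0,0,0.006,0,0,0,0],
    [0,0,0.009,0,0,0,0],
    [0,0,0.012,0,0,0,0],
    [0,0,0.014,0,0,0,0],
    [0,0,0.016,0,0,0,0],
    [0,0,0.018,0,0,0,0],
    [0,0,0.018,0,0,0,0]
  ]
}}

```text
clock: 8.5
tcp_pos: [0.5037, 0.2601, 0.1535]
tool_rot: [[0.047, 0.999, 0.001], [0.999, -0.047, 0.001], [0.001, 0.001, -1.0]]
ft_force: [-2.7, -0.9, 6.1]
width: 0.088
finger_force: 111.6
```

{"fn": "arm_command", "kwargs": {
  "steps": [
    [0,0,0.002,0,0,0,0],
    [0,0,0.004,0,0,0,0],
    [0,0,0.006,0,0,0,0],
    [0,0,0.008,0,0,0,0],
    [0,0,0.01,0,0,0,0],
    [0,0,0.01,0,0,0,0],
    [0,0,0.01,0,0,0,0],
    [0,0,0.01,0,0,0,0]
  ]
}}

```text
clock: 9.5
tcp_pos: [0.5038, 0.2601, 0.145]
tool_rot: [[0.047, 0.999, 0.002], [0.999, -0.047, 0.001], [0.001, 0.002, -1.0]]
ft_force: [-3.7, -2.1, 13.1]
width: 0.089
finger_force: 112.6
```

```bash
python3 - <<'E'
from h import *
s=manip.get_state();print(s['clock'],s['tcp_pos'],s['ft_force'],s['finger_force'])
im=snap('scene','s3');a=cv2.resize(im[110:250,385:485,::-1],None,fx=4,fy=4,interpolation=cv2.INTER_CUBIC)
im=snap('top','t3');b=cv2.resize(im[195:335,120:215,::-1],None,fx=4,fy=4,interpolation=cv2.INTER_CUBIC)
cv2.imwrite('pics/c3.png',np.hstack([a,b]))
E
```

```text
9.5 [0.503819   0.26011713 0.14499901] [-3.69721613 -2.09857009 13.11041896] 112.62835264205933
```

View pics/c3.png

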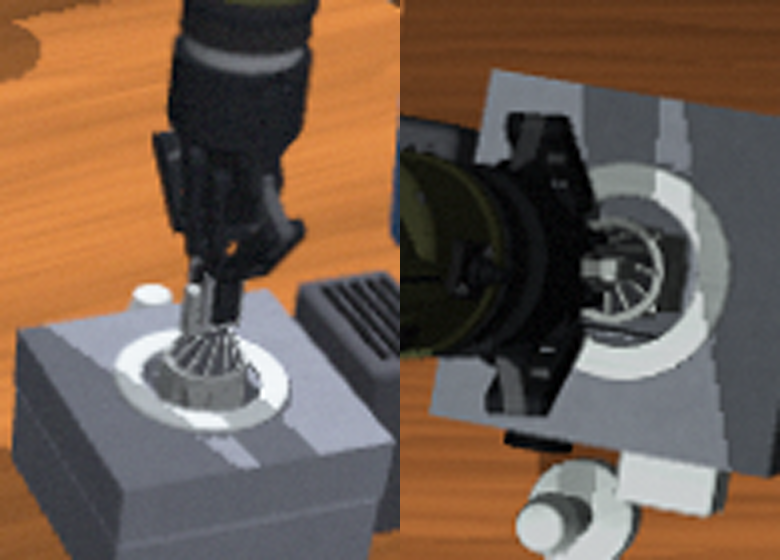

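The collar sits flush on the hub (crop ≈ (205,375)). The hub is sunk about 9 mm, both by force (15 N total) and by travel since contact. I hand in.

```bash
python3 -c "
from workcell import manip
print(manip.sign_off())"
```

```text
the job is handed in; nothing more can be done
None
```

The smaller burr is meshed and seated on the hub and held pressed about 9 mm down (estimated from force and travel), the larger burr was left in the stand, and the job is handed in; no verdict was returned.

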